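# Slide the top shield plate off its magazine and weigh it

## Task

The orange plate lies on top of the grey ones in the aluminium plate stand, between side rails that hide its long edges. Slide it lengthwise out over the stand's green-marked open end until about a third of it overhangs there, leave it resting so for a moment, then pinch the overhanging end across its width, lift it clear and lay it flat and centred on the round steel pan of the balance, without dropping it. Leave the grey plates in the stand.

Things in the scene. Friction and masses are not known exactly. Their poses are not given: they have to be found in the camera images.
- orange_plate: Orange stiff plastic plate, 160 (x) x 60 (y) x 6 (z) mm, about 80 g, top one in the stand: underside 82 mm, top 88 mm above the bench. Origin: centre of its underside. Its x axis lies along the stand's x; its -x end is near the stand's open end. It tips off once its centre is 80 mm beyond the stand's centre.
- grey_plate: Grey plate of the same size directly under the orange one, on one more grey plate; both are boxed in by the stand's stops. Origin: centre of its underside, 76 mm above the bench; the orange plate slides on its top, 82 mm above the bench.
- stand: Fixed aluminium plate stand, 173 (x) x 84 (y) mm, blue foot 110 mm wide. Origin: centre of its underside. Side rails 66 mm apart inside, up to 86 mm high. Low end stops (79 mm high) hold the grey plates only. Open end: face at x = -86.5 mm, with green rail ends and a green 12 mm high foot 22 mm farther out; the orange plate slides out there, to the stand's -x, when its rear (+x) end is pushed.
- pan (a point): Centre of the top face of the balance's round steel pan, 74 mm across, 78 mm above the bench; z up. The pan is a 6 mm thick disc on a 36 mm column; the white body below (190 x 150 mm) is at most 45 mm high. The plate is longer than the pan and may lie in any direction. The grey hotplate with a square white top is not the balance.
Things that resemble listed ones, but are neither listed nor needed, are in the scene too. What is shaped like the part that bears pan but pink is not meant.

How it is judged:
On the way, in this order (a step that is already met when the one before it is completed fails the run):
1. the orange plate lies flat on the stack, overhanging the stand's open end by at least 30 mm, for 0.2 s (x of orange_plate in the frame of stand between -0.09 and -0.0365 m and z of orange_plate in the frame of stand between 0.078 and 0.086 m and angle between orange_plate's own z axis and vertical below 0.06 rad), for 0.2 s.
2. the orange plate is pinched in the fingers and lifted at least 20 mm above where it lay (contact force between the fingers and orange_plate above 1 N and z of orange_plate in the frame of stand above 0.102 m), for 0.1 s.
At the end, for the whole second after the job is handed in: The orange plate lies released, flat (within about 5 degrees) and still on the balance pan, its centre within 20 mm of the pan's centre, in any direction; the grey plate is within 15 mm of where it started (horizontal distance between orange_plate and pan below 0.02 m and z of orange_plate in the frame of pan between -0.004 and 0.005 m and angle between orange_plate's own z axis and vertical below 0.08 rad and linear speed of orange_plate below 0.02 m/s and distance of grey_plate from where it was at the start of the episode below 0.015 m); the robot touches nothing.
It fails at once if the grey plate under the orange one is shifted or lifted by more than 15 mm (distance of grey_plate from where it was at the start of the episode above 0.015 m).
It fails at once if the orange plate is dropped: it moves faster than 0.5 m/s while no finger touches it (a fall of some 13 mm) (linear speed of orange_plate above 0.5 m/s and contact force between the fingers and orange_plate below 0.01 N).
It also fails if it takes over 51 s, if anything falls off the work surface, if the arm or the gripper's body presses on something with over 40 N, if the wrist force passes 120 N, or if a joint passes its speed limit or range.

## Robot

A 6-joint arm with a two-finger parallel gripper is mounted at the origin on the work surface. World frame = base frame: x ahead of the robot, y to its left, z up, the work surface at z = 0. Lengths are in m, angles in rad, forces in N, time in s.
With the tool pointing down it reaches from about 0.425 to 0.95 m from the base axis. Payload 3.5 kg.
Tool frame: the origin (TCP) lies between the finger pads; the fingertips stand 17 mm ahead of it and the grasp point (between the pads) lies 2 mm behind it; z points along the fingers, y is the direction in which the jaws open and shut (so a half turn about z gives the same grasp; the last joint's range is limited). The gripper opens to 85 mm and grips with 20 to 120 N. Pads are 22 mm wide; open, the fingers measure 114 mm over their backs; the gripper's body (76 mm by 85 mm) begins 54 mm behind the grasp point. The pads swing forward as they close: fully open they stand 13 mm farther back than shut.
Start: joints at [-1.36, 0.286, 1.577, -0, 1.279, -0.15], TCP at [0.238, -0.632, 0.248] pointing down, gripper open.
Joint ranges: [-2.77, 2.77], [-0.9, 2.22], [0.21, 2.48], [-1.53, 4.67], [0.24, 2.81], [-2.84, 2.84]. Speed limits (rad/s): [2.79, 2.79, 3.14, 3.14, 3.14, 3.14].

## Interface

Orientations are given as a unit quaternion [x, y, z, w].
In Python, from plant import ctrl gives the robot as it stands.
- The arm moves only by the tool carry_out, never from a script. Its argument "commands" is a list of rows, each an object with "delta_pos": the shift along the tool's x, y, z in m, a list of three; "delta_rot": the turn, a rotation vector about the tool's x, y, z in rad, a list of three; "claw": the opening in per cent of the stroke, from 0 (shut) to 100 (fully open). A call has 1 to 8 rows; each row is the pose to reach, as a shift and turn from the pose measured when the call began, along the tool's axes at that moment; what a row does not reach only later rows make up. A row lasts 1/12 s, in which the tool goes at most 41.7 mm and 7.16 degrees, less where a joint would pass 70% of its speed; a pose out of reach is approached as far as the arm can. A call with a gripper value outside its range is refused whole. The fingers move at their own pace and stop on an object; "force" is the grip in N (left out, the last holds). Time passes only in rows, so rows that repeat a pose let the fingers close. It gives the time, the measured TCP pose, the force and the opening at its end, in the units of the state.
- ctrl.get_state(): the state, without advancing time (a new reading comes with each control period).
- ctrl.read_camera(name): name is "side" or "top"; returns (picture, depth): 400x640x3 uint8, red, green, blue; 400x640 float32, m along the optical axis (not along the pixel's ray), 0 where there is no reading.
- ctrl.camera_info(name): a dict with "fx", "fy", "cx", "cy" (pixels), "rvec" (rotation vector, rad) and "tvec" (3), from world to camera coordinates, as OpenCV has them. Camera axes: x right, y down, z forward; pixel columns grow to the right and rows downward; lengths in m; the calibration is good to about 2 mm. A picture is of the moment at which its call begins. camera_info takes no time and is no camera call.
- ctrl.sign_off(): hands the job in, once; it reports no verdict.
The state is a dict: "time": time; "qpos": joint angles; "dq": joint speeds; "joint_efforts": joint torques, N m; "eef_pos": TCP position; "tcp_rot": TCP orientation; "contact_force": force on the tool from outside, world axes, zero at the start; "wrist_torque": the same for the moment, N m; "opening": opening from 0.0 (shut) to 1.0 (fully open).
Only numpy, scipy, OpenCV 4.12 (cv2) and the standard library are available. Lean on these libraries where they do the work, as an engineer would, in place of code of your own. Each camera call takes 0.05 s, during which the arm holds its last target.

## Working session

There is one attempt and no reset: what is moved stays moved. The work goes in short steps, Python scripts to look and compute and a tool call to move; the robot and the scene stay as the last step left them, time stands still between calls to the robot, and variables do not carry over. Pictures are saved under pics/ and viewed, and the job is handed in when it is done.

Besides the shell and the picture viewer there is one more tool, called after ">>>" as name(argument=value, ...), one argument or row to a line, values as JSON. carry_out: Moves the arm, as the interface text tells. Its arguments: {"type":"object","properties":{"commands":{"type":"array"},"force":{"type":"number"}},"required":["commands"]}

```bash
mkdir -p pics; ls
cat > h.py <<'E'
import numpy as np,cv2
from plant import ctrl
from scipy.spatial.transform import Rotation as R
def cloud(n,d):
    c=ctrl.camera_info(n);Rm=cv2.Rodrigues(np.array(c['rvec'],float))[0];t=np.array(c['tvec'],float).ravel()
    v,u=np.mgrid[:400,:640];p=np.stack([(u-c['cx'])/c['fx']*d,(v-c['cy'])/c['fy']*d,d],-1)
    return (p-t)@Rm
def shot(n,f):
    im,d=ctrl.read_camera(n);cv2.imwrite('pics/'+f+'.png',im[:,:,::-1]);np.savez('pics/'+f+'.npz',im=im,d=d,P=cloud(n,d));return im,d,cloud(n,d)
E
python3 - <<'E'
from h import *
for n in('top','side'):
    shot(n,n+'0');print(n,ctrl.camera_info(n))
print(ctrl.get_state())
E
```

```text
pics
top {'fx': 374.5564001444494, 'fy': 374.5564001444494, 'cx': 322.04548539943096, 'cy': 201.1351991227422, 'rvec': array([ 2.1685341 , -2.20242481,  0.04148238]), 'tvec': array([-0.01810386,  0.41035387,  0.88742405])}
side {'fx': 405.405846661575, 'fy': 405.405846661575, 'cx': 318.37632171518686, 'cy': 198.71887497019918, 'rvec': array([ 0.55565019, -2.6532144 ,  1.23424991]), 'tvec': array([0.39730606, 0.18491574, 0.8429652 ])}
{'time': 0.1, 'qpos': array([-1.36003478e+00,  2.87126700e-01,  1.57804092e+00, -1.17197241e-05,
        1.27861742e+00, -1.50002198e-01]), 'dq': array([-0.0019089 , -0.00151253, -0.00391489, -0.00161236, -0.00214145,
        0.00152247]), 'joint_efforts': array([ 7.62380096e-04, -4.07293653e+01, -2.93699294e+01, -1.50648025e-04,
        3.40145118e-03,  1.40201723e-05]), 'eef_pos': array([ 0.23817164, -0.63098001,  0.24704679]), 'tcp_rot': array([ 9.8377436e-01,  1.7940682e-01, -3.8903921e-05, -1.0955164e-03]), 'contact_force': array([0.38146491, 0.32042143, 0.79953158]), 'wrist_torque': array([0.02060994, 0.02549383, 0.01796205]), 'opening': 0.999372956399193}
```

View pics/top0.png

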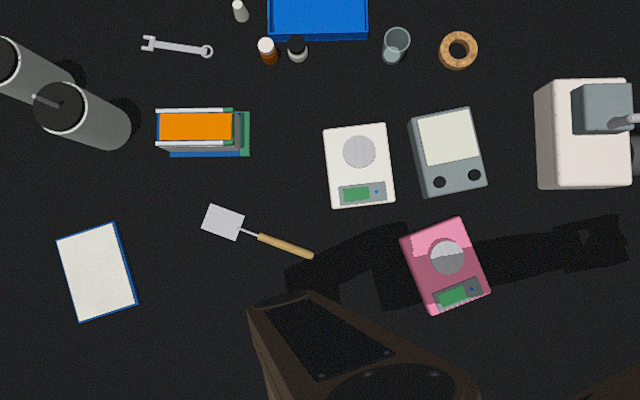

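View pics/side0.png

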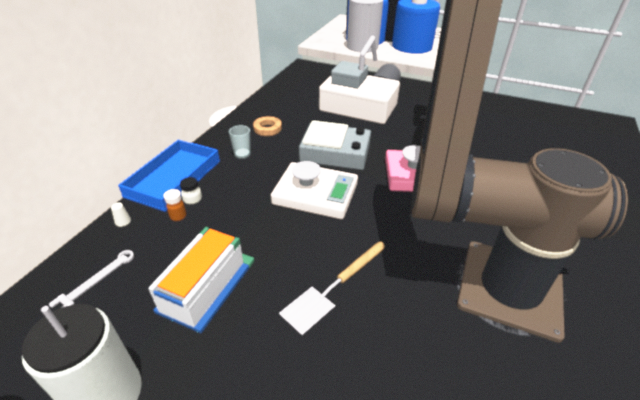

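Candidates in the top view: for the plate, only the orange one at (196,127). For the pan, the white balance (359,152), the pink balance (446,257, excluded by colour) and the hotplate with a square white top (448,137, excluded by description). I choose the white balance. The stand's green open end is at its right, near (245,133).

Run:
```python
from h import *
z=np.load('pics/top0.npz');im,P=z['im'].astype(int),z['P']
hsv=cv2.cvtColor(z['im'],cv2.COLOR_RGB2HSV)
v,u=np.mgrid[:400,:640]
box=(u>140)&(u<262)&(v>95)&(v<165)
o=box&(hsv[...,0]<22)&(hsv[...,0]>8)&(hsv[...,1]>150)&(hsv[...,2]>120)
q=P[o];print('orange n',o.sum(),np.median(q,0),q.mean(0))
print(cv2.minAreaRect((q[:,:2]*1000).astype(np.float32)),np.percentile(q[:,2],[5,50,95]))
r=cv2.minAreaRect(np.argwhere(o)[:,::-1].astype(np.float32));print('px',r,cv2.boxPoints(r).tolist())
for nm,m in (('green',box&(hsv[...,0]>60)&(hsv[...,0]<90)&(hsv[...,1]>100)),('blue',box&(hsv[...,0]>100)&(hsv[...,0]<120)&(hsv[...,1]>120))):
    g=P[m];print(nm,m.sum(),g.mean(0),cv2.minAreaRect((g[:,:2]*1000).astype(np.float32)))
for z0 in (0.05,.084):
  m=box&(abs(P[...,2]-.086)<.004);
g=P[m];print('top level',cv2.minAreaRect((g[:,:2]*1000).astype(np.float32)))
# pan
m=(u>320)&(u<400)&(v>118)&(v<210)&(P[...,2]>.065)&(P[...,2]<.09)
g=P[m];print('pan',m.sum(),g.mean(0),np.median(g,0),cv2.minEnclosingCircle((g[:,:2]*1000).astype(np.float32)))
(c,rr)=cv2.minEnclosingCircle(np.argwhere(m)[:,::-1].astype(np.float32));print(c,rr)
m=(u>320)&(u<400)&(v>118)&(v<212)&(P[...,2]>.02)&(P[...,2]<.06)
print('body',cv2.minAreaRect((P[m][:,:2]*1000).astype(np.float32)))
a=cv2.resize(z['im'][95:165,140:262],None,fx=3.2,fy=3.2,interpolation=2);b=cv2.resize(z['im'][115:215,315:400],None,fx=2.24,fy=2.24)
b=cv2.resize(b,(int(b.shape[1]),224));cv2.imwrite('pics/c0.png',np.hstack([a,b])[:,:,::-1])
# side view orange
z=np.load('pics/side0.npz');P=z['P'];hsv=cv2.cvtColor(z['im'],cv2.COLOR_RGB2HSV)
o=(u>140)&(u<262)&(v>220)&(v<310)&(hsv[...,0]<22)&(hsv[...,0]>8)&(hsv[...,1]>150)&(hsv[...,2]>120)
q=P[o];print('side orange',q.mean(0),cv2.minAreaRect((q[:,:2]*1000).astype(np.float32)))
m=(u>285)&(u<325)&(v>155)&(v<192)&(P[...,2]>.07)&(P[...,2]<.09)
g=P[m];print('side pan',m.sum(),g.mean(0),cv2.minEnclosingCircle((g[:,:2]*1000).astype(np.float32)))
```

```text
orange n 1932 [0.57766932 0.2531309  0.08820797] [0.57757662 0.25306753 0.08954123]
((517.0151977539062, 133.9321746826172), (450.08685302734375, 121.59069061279297), 63.044036865234375) [0.08490679 0.08820797 0.09057072]
px ((195.5, 126.0), (26.0, 71.0), 90.0) [[160.0, 113.0], [231.0, 113.0], [231.0, 139.0], [160.0, 139.0]]
green 572 [0.57847372 0.16602143 0.03210455] ((532.5247192382812, 143.0457763671875), (464.9235534667969, 185.74179077148438), 68.46633911132812)
blue 512 [0.53994606 0.27169997 0.01746736] ((539.853759765625, 153.15936279296875), (493.9210510253906, 179.23489379882812), 66.9839859008789)
top level ((577.5433349609375, 257.6410827636719), (173.84530639648438, 82.94092559814453), 89.91883087158203)
pan 841 [ 0.5159164  -0.10979769  0.07817294] [ 0.51560531 -0.10981831  0.07824237] ((516.6891479492188, -109.88417053222656), 36.925933837890625)
(359.1136474609375, 151.4545440673828) 16.49918556213379
body ((491.4973449707031, -112.70005798339844), (189.9724578857422, 150.2331085205078), 5.894525051116943)
side orange [0.57630305 0.25601475 0.08727086] ((452.908935546875, 403.41705322265625), (145.26512145996094, 737.964599609375), 39.58369827270508)
side pan 438 [ 0.51384696 -0.10600754  0.07790623] ((515.1463623046875, -109.31493377685547), 39.2772216796875)
```

View pics/c0.png

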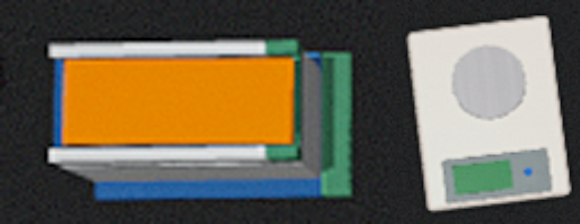

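The crop shows the orange plate between white rails whose green ends are on the right (world -y). The balance beside it is white and has a round pan. Next I refine the edges and check heights along the path.

```bash
cat >> h.py <<'E'
def go(x,y,z,yaw=np.pi/2):
    s=ctrl.get_state();r=R.from_quat(s['tcp_rot']);d=r.inv().apply(np.array([x,y,z])-s['eef_pos'])
    tgt=R.from_matrix(np.array([[np.cos(yaw),np.sin(yaw),0],[np.sin(yaw),-np.cos(yaw),0],[0,0,-1]]).T.T)
    print('t',s['time'],'pos',s['eef_pos'].round(4),'yaw',np.arctan2(*r.as_matrix()[[1,0],0]).round(4),'F',s['contact_force'].round(2),'op',round(s['opening'],3))
    print('delta',d.round(4),'rot',(r.inv()*tgt).as_rotvec().round(4))
def proj(n,p):
    c=ctrl.camera_info(n);K=np.array([[c['fx'],0,c['cx']],[0,c['fy'],c['cy']],[0,0,1]])
    return cv2.projectPoints(np.array(p,float).reshape(-1,3),np.array(c['rvec'],float),np.array(c['tvec'],float),K,None)[0][:,0]
def unproj(n,u,v,z):
    c=ctrl.camera_info(n);Rm=cv2.Rodrigues(np.array(c['rvec'],float))[0];t=np.array(c['tvec'],float).ravel()
    d=Rm.T@np.array([(u-c['cx'])/c['fx'],(v-c['cy'])/c['fy'],1]);o=-Rm.T@t
    return o+d*(z-o[2])/d[2]
E
python3 - <<'E'
from h import *
for n in('top','side'):
    z=np.load(f'pics/{n}0.npz');hsv=cv2.cvtColor(z['im'],cv2.COLOR_RGB2HSV)
    v,u=np.mgrid[:400,:640]
    b=(u>140)&(u<262)&((v>95)&(v<165) if n=='top' else (v>220)&(v<310))
    o=(b&(hsv[...,0]<24)&(hsv[...,0]>8)&(hsv[...,1]>130)&(hsv[...,2]>80)).astype(np.uint8)
    c=max(cv2.findContours(o,0,1)[0],key=cv2.contourArea)[:,0]
    w=np.array([unproj(n,a,bb,.088)[:2] for a,bb in c])*1000
    r=cv2.minAreaRect(w.astype(np.float32));print(n,r,w.min(0),w.max(0))
z=np.load('pics/top0.npz');P=z['P']
m=(P[...,2]>.05)
for y in np.arange(-.75,.6,.05):
    print(round(y,2),[int(1000*max([0]+list(P[...,2][m&(abs(P[...,1]-y-.025)<.025)&(abs(P[...,0]-x-.025)<.025)]))) for x in np.arange(.3,.75,.05)])
go(.45,-.2,.25)
E
```

```text
top ((578.2059326171875, 254.26806640625), (159.6068115234375, 61.4172248840332), 89.86511993408203) [547.30938571 174.43967367] [609.09692483 334.00422181]
side ((575.6268920898438, 254.72752380371094), (164.40963745117188, 61.781761169433594), 89.28717803955078) [543.81789057 172.45202013] [605.75281924 337.16052352]
-0.75 [0, 0, 0, 98, 97, 0, 0, 0, 0]
-0.7 [0, 0, 93, 93, 142, 143, 143, 92, 0]
-0.65 [0, 0, 93, 95, 201, 202, 144, 93, 0]
-0.6 [0, 0, 93, 93, 142, 143, 144, 95, 0]
-0.55 [0, 0, 92, 95, 92, 92, 92, 92, 0]
-0.5 [0, 0, 0, 0, 0, 0, 0, 0, 0]
-0.45 [0, 0, 54, 0, 0, 0, 0, 0, 0]
-0.4 [0, 0, 68, 70, 71, 70, 69, 0, 0]
-0.35 [80, 0, 69, 69, 71, 71, 70, 0, 0]
-0.3 [81, 0, 70, 70, 70, 71, 57, 0, 0]
-0.25 [0, 0, 0, 0, 57, 67, 0, 0, 82]
-0.2 [0, 0, 0, 0, 0, 0, 0, 0, 83]
-0.15 [0, 0, 0, 81, 82, 80, 0, 0, 0]
-0.1 [0, 0, 0, 82, 82, 78, 0, 0, 0]
-0.05 [0, 908, 0, 0, 0, 0, 0, 0, 0]
0.0 [0, 0, 0, 0, 0, 0, 0, 0, 0]
0.05 [0, 0, 0, 0, 0, 0, 0, 0, 0]
0.1 [0, 0, 0, 0, 0, 0, 0, 0, 0]
0.15 [0, 0, 0, 0, 90, 91, 91, 0, 0]
0.2 [0, 0, 0, 0, 91, 92, 91, 0, 0]
0.25 [0, 0, 0, 0, 91, 94, 90, 0, 0]
0.3 [0, 0, 0, 0, 91, 92, 90, 0, 0]
0.35 [0, 0, 0, 0, 0, 0, 0, 0, 0]
0.4 [0, 0, 0, 0, 0, 182, 179, 0, 0]
0.45 [0, 0, 0, 0, 180, 241, 242, 169, 0]
0.5 [0, 0, 0, 0, 179, 241, 238, 0, 0]
0.55 [0, 0, 0, 0, 0, 0, 0, 183, 182]
t 0.1 pos [ 0.2382 -0.631   0.247 ] yaw 0.3608 F [0.38 0.32 0.8 ] op 0.999
delta [ 0.3503 -0.3285 -0.0021] rot [-0.0017 -0.0016 -1.21  ]
```

Run:
```python
from h import *
P=np.load('pics/top0.npz')['P']
for lo,hi in((.05,.12),(.12,.17),(.17,.19),(.19,.3)):
    m=(P[...,2]>lo)&(P[...,2]<hi)&(P[...,1]>.36)&(P[...,0]>.4)&(P[...,0]<.75)
    q=P[m]
    if len(q): i=q[:,1].argmin();print(lo,hi,len(q),q.min(0),q.max(0),'min y at',q[i])
m=(P[...,2]>.17)&(P[...,2]<.19)&(P[...,1]>.36)&(P[...,0]>.4)
q=P[m]
for x in np.arange(.5,.8,.02):
    k=abs(q[:,0]-x)<.01
    if k.any(): print(round(x,2),q[k,1].min())
```

```text
0.05 0.12 1648 [0.543825   0.44221575 0.05012361] [0.74550883 0.66275186 0.1199878 ] min y at [0.59240666 0.44221575 0.10697977]
0.12 0.17 2035 [0.54377695 0.44171694 0.12005165] [0.74878989 0.66001747 0.16999876] min y at [0.60043979 0.44171694 0.1535578 ]
0.17 0.19 2795 [0.54505837 0.44464866 0.1700096 ] [0.74869212 0.62536285 0.18969645] min y at [0.59101037 0.44464866 0.17124703]
0.19 0.3 106 [0.59449676 0.49299776 0.19060562] [0.60287843 0.50321721 0.24256604] min y at [0.59947136 0.49299776 0.20519859]
0.54 0.4840507677370043
0.56 0.45458022274499604
0.58 0.4462604401035185
0.6 0.44464866081473237
0.62 0.44658561884463555
0.64 0.45593488609225613
0.66 0.5932112736684209
0.68 0.586900508352639
0.7 0.583287779512039
0.72 0.5856242675528687
0.74 0.6000417113103717
```

>>> carry_out(
  commands=[
    {"delta_pos": [0.35,-0.33,0],"delta_rot": [0,0,-1.21],"claw": 0},
    {"delta_pos": [0.35,-0.33,0],"delta_rot": [0,0,-1.21],"claw": 0},
    {"delta_pos": [0.35,-0.33,0],"delta_rot": [0,0,-1.21],"claw": 0},
    {"delta_pos": [0.35,-0.33,0],"delta_rot": [0,0,-1.21],"claw": 0},
    {"delta_pos": [0.35,-0.33,0],"delta_rot": [0,0,-1.21],"claw": 0},
    {"delta_pos": [0.35,-0.33,0],"delta_rot": [0,0,-1.21],"claw": 0},
    {"delta_pos": [0.35,-0.33,0],"delta_rot": [0,0,-1.21],"claw": 0},
    {"delta_pos": [0.35,-0.33,0],"delta_rot": [0,0,-1.21],"claw": 0},
  ],
  force=60,
)

```text
time: 0.77
eef_pos: [0.3845, -0.3297, 0.2475]
tcp_rot: [0.776, 0.631, 0.001, -0.001]
contact_force: [0.8, -0.1, 0.3]
opening: 0.003
```

```bash
python3 -c "
from h import *
go(.577,.30,.18)"
```

```text
t 0.7667 pos [ 0.3845 -0.3297  0.2475] yaw 1.3665 F [ 0.84 -0.07  0.29] op 0.003
delta [0.6555 0.0608 0.0689] rot [-0.0007 -0.0023 -0.2043]
```

>>> carry_out(
  commands=[
    {"delta_pos": [0.65,0.06,0.05],"delta_rot": [0,0,-0.204],"claw": 0},
    {"delta_pos": [0.65,0.06,0.05],"delta_rot": [0,0,-0.204],"claw": 0},
    {"delta_pos": [0.65,0.06,0.05],"delta_rot": [0,0,-0.204],"claw": 0},
    {"delta_pos": [0.65,0.06,0.05],"delta_rot": [0,0,-0.204],"claw": 0},
    {"delta_pos": [0.65,0.06,0.05],"delta_rot": [0,0,-0.204],"claw": 0},
    {"delta_pos": [0.65,0.06,0.05],"delta_rot": [0,0,-0.204],"claw": 0},
    {"delta_pos": [0.65,0.06,0.05],"delta_rot": [0,0,-0.204],"claw": 0},
    {"delta_pos": [0.65,0.06,0.05],"delta_rot": [0,0,-0.204],"claw": 0},
  ],
)

```text
time: 1.43
eef_pos: [0.481, -0.0117, 0.2228]
tcp_rot: [0.707, 0.707, 0.001, -0.001]
contact_force: [0.8, -0.9, 0.6]
opening: 0.001
```

```bash
python3 -c "
from h import *
go(.577,.28,.12)"
```

```text
t 1.4333 pos [ 0.481  -0.0117  0.2228] yaw 1.5704 F [ 0.79 -0.86  0.65] op 0.001
delta [0.2915 0.096  0.1034] rot [-0.0005 -0.0023 -0.0004]
```

>>> carry_out(
  commands=[
    {"delta_pos": [0.2915,0.096,0.06],"delta_rot": [0,-0.002,0],"claw": 0},
    {"delta_pos": [0.2915,0.096,0.06],"delta_rot": [0,-0.002,0],"claw": 0},
    {"delta_pos": [0.2915,0.096,0.06],"delta_rot": [0,-0.002,0],"claw": 0},
    {"delta_pos": [0.2915,0.096,0.06],"delta_rot": [0,-0.002,0],"claw": 0},
    {"delta_pos": [0.2915,0.096,0.06],"delta_rot": [0,-0.002,0],"claw": 0},
    {"delta_pos": [0.2915,0.096,0.06],"delta_rot": [0,-0.002,0],"claw": 0},
    {"delta_pos": [0.2915,0.096,0.09],"delta_rot": [0,-0.002,0],"claw": 0},
    {"delta_pos": [0.2915,0.096,0.09],"delta_rot": [0,-0.002,0],"claw": 0},
  ],
)

```text
time: 2.1
eef_pos: [0.5774, 0.2828, 0.1326]
tcp_rot: [0.707, 0.708, 0.0, -0.0]
contact_force: [0.5, -0.4, -0.3]
opening: 0.003
```

```bash
python3 -c "
from h import *
go(.577,.28,.12)
shot('side','side1');shot('top','top1')
im=cv2.imread('pics/side1.png')[180:340,110:310];cv2.imwrite('pics/side1c.png',cv2.resize(im,None,fx=3.5,fy=3.5))"
```

```text
t 2.1 pos [0.5774 0.2828 0.1326] yaw 1.572 F [ 0.5  -0.36 -0.26] op 0.003
delta [-0.0028 -0.0004  0.0126] rot [ 0.0004 -0.0009  0.0012]
```

View pics/side1c.png

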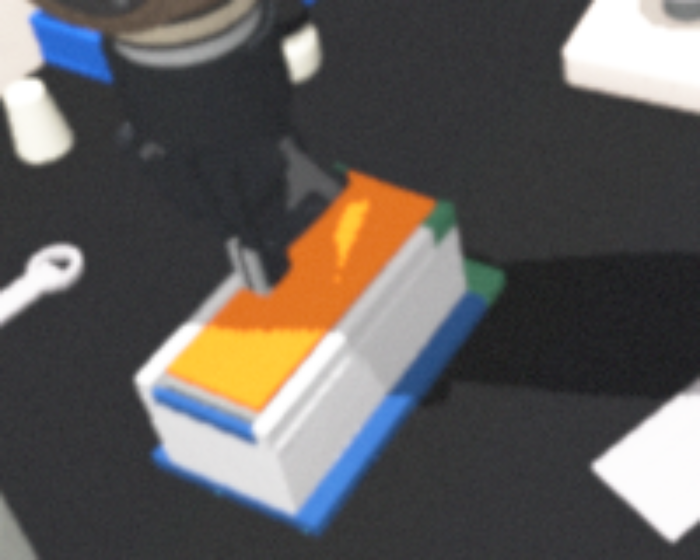

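Fingers shut above the plate (crop 260,285). I'll touch down gently on the plate's top to calibrate the tip height.

>>> carry_out(
  commands=[
    {"delta_pos": [0,0,0.018],"delta_rot": [0,0,0],"claw": 0},
    {"delta_pos": [0,0,0.023],"delta_rot": [0,0,0],"claw": 0},
    {"delta_pos": [0,0,0.024],"delta_rot": [0,0,0],"claw": 0},
    {"delta_pos": [0,0,0.025],"delta_rot": [0,0,0],"claw": 0},
    {"delta_pos": [0,0,0.026],"delta_rot": [0,0,0],"claw": 0},
  ],
)

```text
time: 2.62
eef_pos: [0.5743, 0.2834, 0.105]
tcp_rot: [0.706, 0.708, -0.003, -0.004]
contact_force: [-7.0, 1.5, 14.9]
opening: -0.002
```

>>> carry_out(
  commands=[
    {"delta_pos": [0,0,-0.01],"delta_rot": [0,0,0],"claw": 0},
    {"delta_pos": [0,0,-0.015],"delta_rot": [0,0,0],"claw": 0},
    {"delta_pos": [0,0,-0.015],"delta_rot": [0,0,0],"claw": 0},
  ],
)

```text
time: 2.87
eef_pos: [0.5758, 0.2831, 0.1226]
tcp_rot: [0.706, 0.708, -0.001, -0.003]
contact_force: [-0.5, 0.1, -0.1]
opening: -0.001
```

```bash
python3 -c "
from h import *
go(.577,.355,.12)
import time
print(ctrl.get_state()['eef_pos'],ctrl.get_state()['time'])"
```

```text
t 2.8667 pos [0.5758 0.2831 0.1226] yaw 1.5728 F [-0.49  0.12 -0.1 ] op -0.001
delta [0.0719 0.0014 0.0027] rot [-0.0052 -0.002   0.002 ]
[0.57579427 0.28307458 0.12258351] 2.8667
```

>>> carry_out(
  commands=[
    {"delta_pos": [0.077,0.0015,0],"delta_rot": [-0.005,-0.002,0.002],"claw": 0},
    {"delta_pos": [0.077,0.0015,0],"delta_rot": [-0.005,-0.002,0.002],"claw": 0},
    {"delta_pos": [0.077,0.0015,0],"delta_rot": [-0.005,-0.002,0.002],"claw": 0},
    {"delta_pos": [0.077,0.0015,0.01],"delta_rot": [-0.005,-0.002,0.002],"claw": 0},
    {"delta_pos": [0.077,0.0015,0.016],"delta_rot": [-0.005,-0.002,0.002],"claw": 0},
    {"delta_pos": [0.077,0.0015,0.016],"delta_rot": [-0.005,-0.002,0.002],"claw": 0},
    {"delta_pos": [0.077,0.0015,0.016],"delta_rot": [-0.005,-0.002,0.002],"claw": 0},
  ],
)

```text
time: 3.45
eef_pos: [0.5763, 0.3585, 0.1048]
tcp_rot: [0.708, 0.707, -0.002, -0.001]
contact_force: [-0.0, 0.2, -0.5]
opening: 0.002
```

```bash
python3 -c "
from h import *
go(.577,.345,.102)
shot('side','side2')
im=cv2.imread('pics/side2.png')[200:340,110:260];cv2.imwrite('pics/side2c.png',cv2.resize(im,None,fx=4,fy=4))"
```

```text
t 3.45 pos [0.5763 0.3585 0.1048] yaw 1.5694 F [-0.04  0.16 -0.49] op 0.002
delta [-0.0135  0.0008  0.0028] rot [-0.0033  0.0016 -0.0014]
```

View pics/side2c.png

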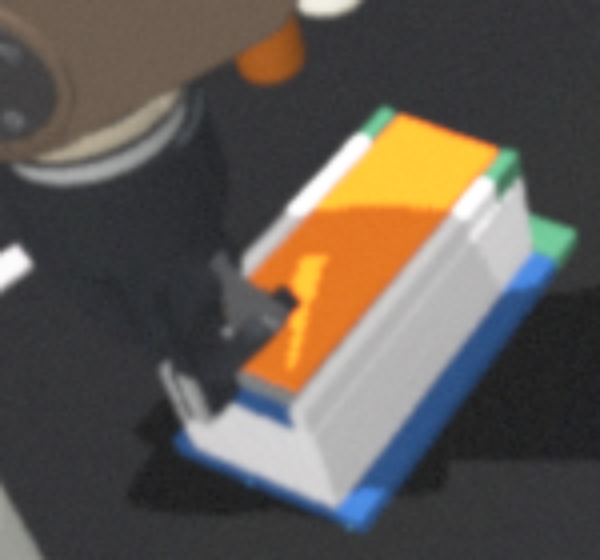

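>>> carry_out(
  commands=[
    {"delta_pos": [-0.003,0.001,0.003],"delta_rot": [-0.003,0.001,-0.001],"claw": 0},
    {"delta_pos": [-0.005,0.001,0.003],"delta_rot": [-0.003,0.001,-0.001],"claw": 0},
    {"delta_pos": [-0.005,0.001,0.003],"delta_rot": [-0.003,0.001,-0.001],"claw": 0},
    {"delta_pos": [-0.005,0.001,0.003],"delta_rot": [-0.003,0.001,-0.001],"claw": 0},
    {"delta_pos": [-0.005,0.001,0.003],"delta_rot": [-0.003,0.001,-0.001],"claw": 0},
  ],
)

```text
time: 3.92
eef_pos: [0.578, 0.3537, 0.103]
tcp_rot: [0.707, 0.707, 0.001, 0.0]
contact_force: [0.6, -0.3, -0.0]
opening: 0.0
```

```bash
python3 -c "
from h import *
go(.577,.345,.1015)"
```

```text
t 3.9167 pos [0.578  0.3537 0.103 ] yaw 1.5701 F [ 0.64 -0.3  -0.05] op 0.0
delta [-0.0087 -0.001   0.0015] rot [ 0.0016 -0.0003 -0.0007]
```

>>> carry_out(
  commands=[
    {"delta_pos": [-0.002,-0.001,0.0015],"delta_rot": [0,0,0],"claw": 0},
    {"delta_pos": [-0.005,-0.001,0.0015],"delta_rot": [0,0,0],"claw": 0},
    {"delta_pos": [-0.008,-0.001,0.0015],"delta_rot": [0,0,0],"claw": 0},
    {"delta_pos": [-0.011,-0.001,0.0015],"delta_rot": [0,0,0],"claw": 0},
    {"delta_pos": [-0.014,-0.001,0.0015],"delta_rot": [0,0,0],"claw": 0},
    {"delta_pos": [-0.017,-0.001,0.0015],"delta_rot": [0,0,0],"claw": 0},
    {"delta_pos": [-0.02,-0.001,0.0015],"delta_rot": [0,0,0],"claw": 0},
  ],
)

```text
time: 4.5
eef_pos: [0.5769, 0.3334, 0.1015]
tcp_rot: [0.707, 0.707, 0.001, 0.0]
contact_force: [0.1, 0.7, -0.6]
opening: 0.006
```

```bash
cat >> h.py <<'E'
def plate(f,z=.088):
    im,d,P=shot('top',f);hsv=cv2.cvtColor(im,cv2.COLOR_RGB2HSV)
    o=((hsv[...,0]<24)&(hsv[...,0]>8)&(hsv[...,1]>130)&(hsv[...,2]>60)).astype(np.uint8);o[:90]=0
    c=max(cv2.findContours(o,0,1)[0],key=cv2.contourArea)[:,0]
    w=np.array([unproj('top',a,b,z)[:2] for a,b in c])*1000
    print('plate',cv2.minAreaRect(w.astype(np.float32)),w.min(0),w.max(0))
E
python3 -c "
from h import *
go(.577,.345,.1015);plate('t3')
shot('side','side3')
im=cv2.imread('pics/side3.png')[200:340,110:260];cv2.imwrite('pics/side3c.png',cv2.resize(im,None,fx=4,fy=4))"
```

```text
t 4.5 pos [0.5769 0.3334 0.1015] yaw 1.5701 F [ 0.11  0.68 -0.55] op 0.006
delta [ 0.0116  0.     -0.    ] rot [ 0.0015 -0.0004 -0.0007]
plate ((579.0670166015625, 242.66900634765625), (159.6788330078125, 60.93536376953125), 88.9197998046875) [547.60403285 163.23696514] [609.01462209 322.51541025]
```

View pics/side3c.png

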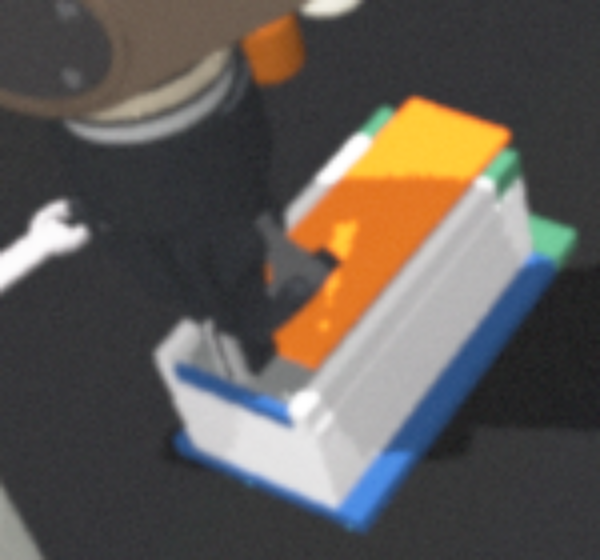

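>>> carry_out(
  commands=[
    {"delta_pos": [-0.004,0,0],"delta_rot": [0,0,0],"claw": 0},
    {"delta_pos": [-0.01,0,0],"delta_rot": [0,0,0],"claw": 0},
    {"delta_pos": [-0.016,0,0],"delta_rot": [0,0,0],"claw": 0},
    {"delta_pos": [-0.022,0,0],"delta_rot": [0,0,0],"claw": 0},
    {"delta_pos": [-0.028,0,0],"delta_rot": [0,0,0],"claw": 0},
    {"delta_pos": [-0.034,0,0],"delta_rot": [0,0,0],"claw": 0},
    {"delta_pos": [-0.039,0,0],"delta_rot": [0,0,0],"claw": 0},
    {"delta_pos": [-0.043,0,0],"delta_rot": [0,0,0],"claw": 0},
  ],
)

```text
time: 5.27
eef_pos: [0.5771, 0.2894, 0.1016]
tcp_rot: [0.708, 0.707, 0.001, 0.001]
contact_force: [-0.0, 0.9, 0.8]
opening: -0.004
```

```bash
python3 -c "
from h import *
go(.577,.31,.17);plate('t4')
shot('side','side4')
im=cv2.imread('pics/side4.png')[180:340,110:280];cv2.imwrite('pics/side4c.png',cv2.resize(im,None,fx=3.5,fy=3.5))"
```

```text
t 5.2667 pos [0.5771 0.2894 0.1016] yaw 1.5693 F [-0.03  0.91  0.79] op -0.004
delta [ 0.0206  0.     -0.0684] rot [ 0.0016 -0.0001 -0.0015]
plate ((579.4938354492188, 197.13436889648438), (161.16539001464844, 61.778717041015625), 89.98619079589844) [548.58669797 116.55859273] [610.37664763 277.71019475]
```

View pics/side4c.png

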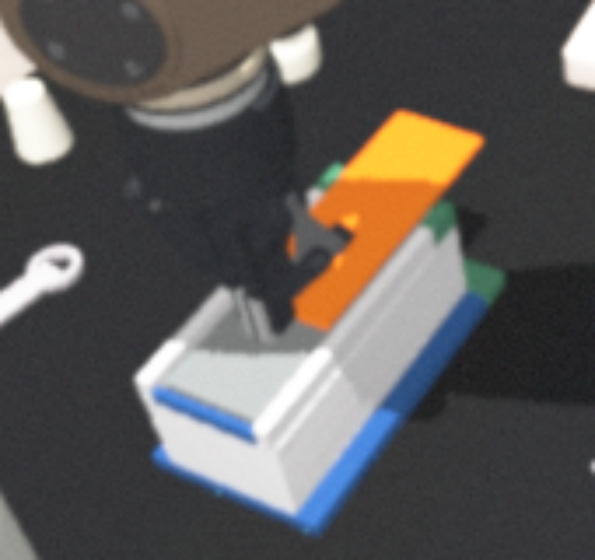

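The plate is now at about y 0.198, overhanging roughly 53 mm and lying flat. I'll back off, then rise and open the fingers.

>>> carry_out(
  commands=[
    {"delta_pos": [0.015,0,0],"delta_rot": [0,0,0],"claw": 0},
    {"delta_pos": [0.02,0,0],"delta_rot": [0,0,0],"claw": 0},
    {"delta_pos": [0.02,0,-0.03],"delta_rot": [0,0,0],"claw": 0},
    {"delta_pos": [0.02,0,-0.07],"delta_rot": [0,0,0],"claw": 100},
    {"delta_pos": [-0.02,0,-0.09],"delta_rot": [0,0,0],"claw": 100},
    {"delta_pos": [-0.06,0,-0.09],"delta_rot": [0,0,0],"claw": 100},
    {"delta_pos": [-0.1,0,-0.09],"delta_rot": [0,0,0],"claw": 100},
    {"delta_pos": [-0.141,0,-0.09],"delta_rot": [0,0,0],"claw": 100},
  ],
)

```text
time: 6.03
eef_pos: [0.5769, 0.1482, 0.1927]
tcp_rot: [0.707, 0.707, 0.001, 0.001]
contact_force: [0.9, 0.1, -0.8]
opening: 0.709
```

```bash
python3 -c "
from h import *
go(.577,.148,.14)
shot('side','side5')
im=cv2.imread('pics/side5.png')[130:340,110:320];cv2.imwrite('pics/side5c.png',cv2.resize(im,None,fx=2.8,fy=2.8))"
```

```text
t 6.0333 pos [0.5769 0.1482 0.1927] yaw 1.5716 F [ 0.92  0.13 -0.79] op 0.709
delta [-0.0002 -0.0001  0.0527] rot [0.0035 0.0003 0.0008]
```

View pics/side5c.png

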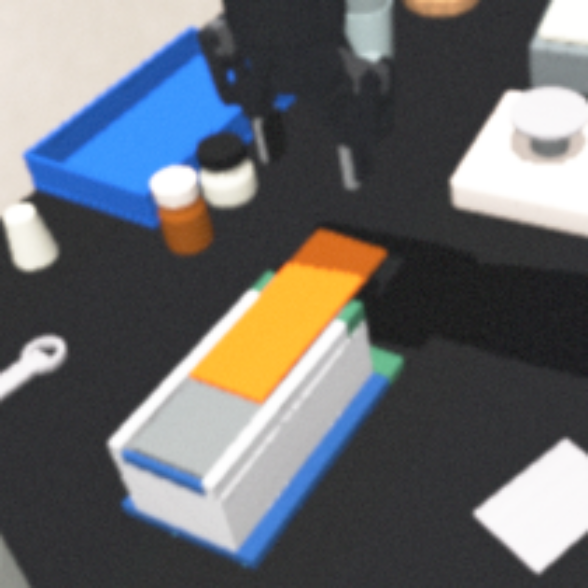

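```bash
python3 -c "
from h import *
z=np.load('pics/side5.npz');hsv=cv2.cvtColor(z['im'],cv2.COLOR_RGB2HSV)
o=((hsv[...,0]<24)&(hsv[...,0]>8)&(hsv[...,1]>130)&(hsv[...,2]>60)).astype(np.uint8);o[:205]=0
c=max(cv2.findContours(o,0,1)[0],key=cv2.contourArea)[:,0]
w=np.array([unproj('side',a,b,.088)[:2] for a,b in c])*1000
print(cv2.minAreaRect(w.astype(np.float32)))
plate('t5')"
```

```text
((576.052490234375, 197.47792053222656), (68.00347900390625, 165.1052703857422), 0.2621786594390869)
plate ((579.4015502929688, 141.00733947753906), (49.21476364135742, 61.43193817138672), 89.68247985839844) [548.58669797 116.24645365] [610.24109387 165.53911068]
```

>>> carry_out(
  commands=[
    {"delta_pos": [0,0,0.03],"delta_rot": [0,0,0],"claw": 100},
    {"delta_pos": [0,0,0.05],"delta_rot": [0,0,0],"claw": 100},
    {"delta_pos": [0,0,0.07],"delta_rot": [0,0,0],"claw": 100},
    {"delta_pos": [0,0,0.07],"delta_rot": [0,0,0],"claw": 100},
    {"delta_pos": [0,0,0.07],"delta_rot": [0,0,0],"claw": 100},
  ],
)

```text
time: 6.55
eef_pos: [0.5764, 0.1454, 0.1207]
tcp_rot: [0.709, 0.705, -0.001, 0.0]
contact_force: [0.9, -1.0, 1.1]
opening: 0.999
```

```bash
python3 -c "
from h import *
go(.577,.148,.078)
shot('side','side6')
im=cv2.imread('pics/side6.png')[130:340,110:320];cv2.imwrite('pics/side6c.png',cv2.resize(im,None,fx=2.8,fy=2.8))"
```

```text
t 6.55 pos [0.5764 0.1454 0.1207] yaw 1.5659 F [ 0.91 -1.02  1.1 ] op 0.999
delta [0.0027 0.0007 0.0427] rot [-0.0013  0.0021 -0.0049]
```

View pics/side6c.png

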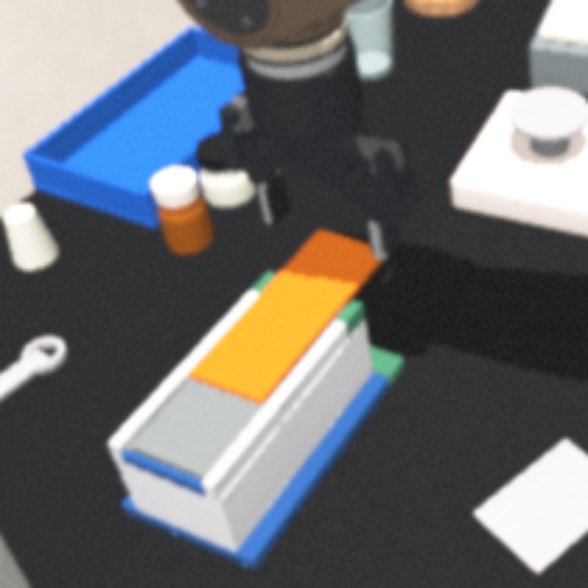

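>>> carry_out(
  commands=[
    {"delta_pos": [0.002,0.0015,0.01],"delta_rot": [-0.001,0.002,-0.005],"claw": 100},
    {"delta_pos": [0.002,0.0015,0.02],"delta_rot": [-0.001,0.002,-0.005],"claw": 100},
    {"delta_pos": [0.002,0.0015,0.03],"delta_rot": [-0.001,0.002,-0.005],"claw": 100},
    {"delta_pos": [0.002,0.0015,0.038],"delta_rot": [-0.001,0.002,-0.005],"claw": 100},
    {"delta_pos": [0.002,0.0015,0.043],"delta_rot": [-0.001,0.002,-0.005],"claw": 100},
    {"delta_pos": [0.002,0.0015,0.043],"delta_rot": [-0.001,0.002,-0.005],"claw": 100},
  ],
)

```text
time: 7.1
eef_pos: [0.5778, 0.1471, 0.0772]
tcp_rot: [0.707, 0.707, -0.0, -0.0]
contact_force: [-0.1, -0.6, 0.1]
opening: 1.002
```

```bash
python3 -c "
from h import *
go(.578,.147,.078)
shot('side','side7');plate('t7')
im=cv2.imread('pics/side7.png')[130:340,110:320];cv2.imwrite('pics/side7c.png',cv2.resize(im,None,fx=2.8,fy=2.8))"
```

```text
t 7.1 pos [0.5778 0.1471 0.0772] yaw 1.5706 F [-0.06 -0.57  0.14] op 1.002
delta [-0.0001  0.0001 -0.0008] rot [-0.0006  0.0002 -0.0002]
plate ((579.0752563476562, 126.43681335449219), (20.070556640625, 60.94083023071289), 89.68247985839844) [548.58669797 116.2589836 ] [609.56389359 136.60957014]
```

View pics/side7c.png

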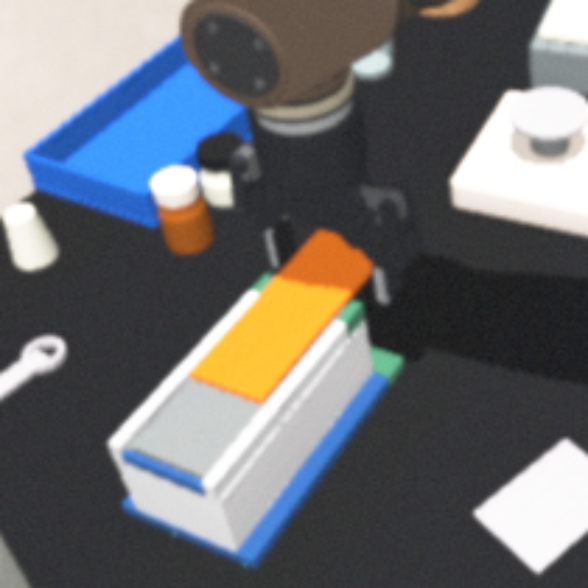

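The fingers straddle the overhang, at crop (275,245) and (380,280), and the plate hasn't moved. Closing now.

>>> carry_out(
  commands=[
    {"delta_pos": [0,0,0],"delta_rot": [0,0,0],"claw": 60},
    {"delta_pos": [0,0,0],"delta_rot": [0,0,0],"claw": 60},
    {"delta_pos": [0,0,0],"delta_rot": [0,0,0],"claw": 60},
    {"delta_pos": [0,0,0],"delta_rot": [0,0,0],"claw": 60},
    {"delta_pos": [0,0,0],"delta_rot": [0,0,0],"claw": 60},
  ],
  force=50,
)

```text
time: 7.62
eef_pos: [0.5794, 0.1472, 0.0797]
tcp_rot: [0.707, 0.707, 0.001, 0.001]
contact_force: [-1.1, 0.3, 1.7]
opening: 0.69
```

```bash
python3 -c "
from h import *
go(.578,.147,.078)
shot('side','side8')
im=cv2.imread('pics/side8.png')[180:290,180:290];cv2.imwrite('pics/side8c.png',cv2.resize(im,None,fx=5,fy=5))"
```

```text
t 7.6167 pos [0.5794 0.1472 0.0797] yaw 1.5706 F [-1.06  0.26  1.73] op 0.69
delta [-0.0002 -0.0014  0.0017] rot [ 0.0034 -0.0001 -0.0002]
```

View pics/side8c.png

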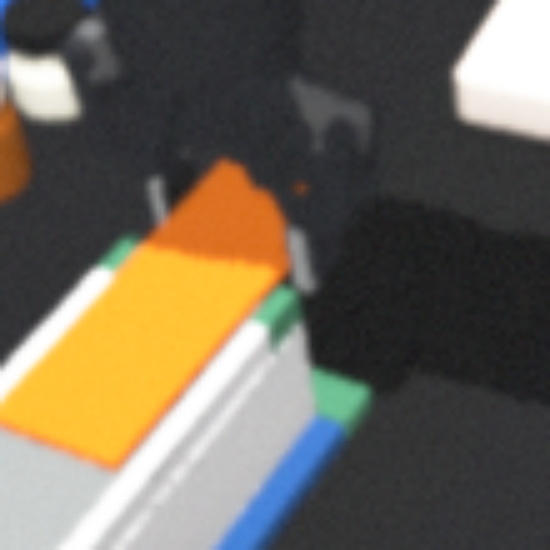

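>>> carry_out(
  commands=[
    {"delta_pos": [0,0,0],"delta_rot": [0,0,0],"claw": 40},
    {"delta_pos": [0,0,0],"delta_rot": [0,0,0],"claw": 40},
    {"delta_pos": [0,0,-0.003],"delta_rot": [0,0,0],"claw": 40},
    {"delta_pos": [0,0,-0.007],"delta_rot": [0,0,0],"claw": 40},
    {"delta_pos": [0,0,-0.012],"delta_rot": [0,0,0],"claw": 40},
    {"delta_pos": [0,0,-0.018],"delta_rot": [0,0,0],"claw": 40},
    {"delta_pos": [0,0,-0.025],"delta_rot": [0,0,0],"claw": 40},
    {"delta_pos": [0,0,-0.03],"delta_rot": [0,0,0],"claw": 40},
  ],
  force=80,
)

```text
time: 8.33
eef_pos: [0.5797, 0.1472, 0.1108]
tcp_rot: [0.707, 0.707, 0.002, 0.002]
contact_force: [-0.2, 0.2, -1.0]
opening: 0.673
```

```bash
python3 -c "
from h import *
go(.578,.147,.16)
shot('side','side9')
im=cv2.imread('pics/side9.png')[130:340,110:320];cv2.imwrite('pics/side9c.png',cv2.resize(im,None,fx=2.8,fy=2.8))
im,d,P=shot('top','t9');hsv=cv2.cvtColor(im,cv2.COLOR_RGB2HSV)
o=(hsv[...,0]<24)&(hsv[...,0]>8)&(hsv[...,1]>130)&(hsv[...,2]>60);o[:100]=0;q=P[o];q=q[(q[:,2]>.07)&(q[:,2]<.2)];print(len(q),q.min(0),q.max(0),np.linalg.lstsq(np.c_[q[:,:2],np.ones(len(q))],q[:,2],rcond=None)[0])"
```

```text
t 8.3333 pos [0.5797 0.1472 0.1108] yaw 1.5707 F [-0.16  0.22 -0.98] op 0.673
delta [-0.0002 -0.0015 -0.0492] rot [ 0.0046 -0.0001 -0.0001]
252 [0.54964243 0.11636273 0.11330308] [0.60907839 0.13684167 0.1238329 ] [-0.00392328  0.01339766  0.12029336]
```

View pics/side9c.png

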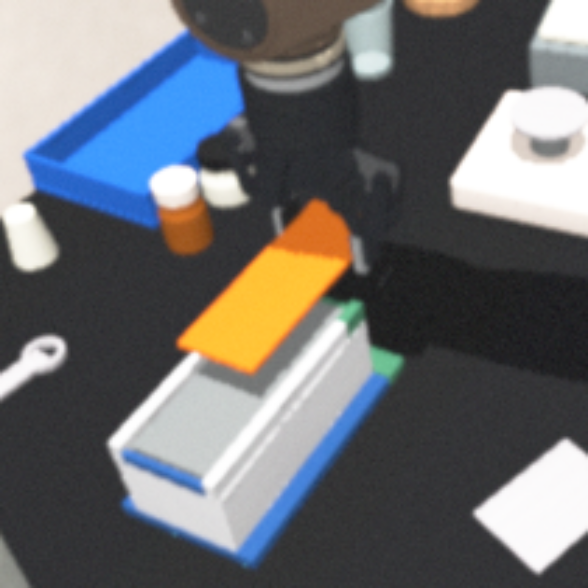

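Held flat at crop (265,290), and the grey plates stayed in the stand. I'll raise it and carry it over.

>>> carry_out(
  commands=[
    {"delta_pos": [0,0,-0.02],"delta_rot": [0,0,0],"claw": 40},
    {"delta_pos": [0,0,-0.04],"delta_rot": [0,0,0],"claw": 40},
    {"delta_pos": [-0.015,-0.005,-0.05],"delta_rot": [0.002,0,0],"claw": 40},
    {"delta_pos": [-0.035,-0.01,-0.05],"delta_rot": [0.004,0,0],"claw": 40},
    {"delta_pos": [-0.06,-0.015,-0.05],"delta_rot": [0.004,0,0],"claw": 40},
    {"delta_pos": [-0.085,-0.02,-0.05],"delta_rot": [0.004,0,0],"claw": 40},
    {"delta_pos": [-0.11,-0.025,-0.05],"delta_rot": [0.004,0,0],"claw": 40},
    {"delta_pos": [-0.135,-0.03,-0.05],"delta_rot": [0.004,0,0],"claw": 40},
  ],
)

```text
time: 9.1
eef_pos: [0.5495, 0.0113, 0.1611]
tcp_rot: [0.707, 0.707, 0.001, 0.001]
contact_force: [-0.0, 0.8, -1.1]
opening: 0.676
```

>>> carry_out(
  commands=[
    {"delta_pos": [-0.025,-0.005,0],"delta_rot": [0,0,0],"claw": 40},
    {"delta_pos": [-0.05,-0.01,0],"delta_rot": [0,0,0],"claw": 40},
    {"delta_pos": [-0.075,-0.015,0],"delta_rot": [0,0,0],"claw": 40},
    {"delta_pos": [-0.1,-0.02,0],"delta_rot": [0,0,0],"claw": 40},
    {"delta_pos": [-0.125,-0.025,0],"delta_rot": [0,0,0],"claw": 40},
    {"delta_pos": [-0.145,-0.03,0],"delta_rot": [0,0,0],"claw": 40},
    {"delta_pos": [-0.155,-0.03,0],"delta_rot": [0,0,0],"claw": 40},
    {"delta_pos": [-0.16,-0.03,0],"delta_rot": [0,0,0],"claw": 40},
  ],
)

```text
time: 9.77
eef_pos: [0.5194, -0.15, 0.161]
tcp_rot: [0.708, 0.706, 0.001, 0.001]
contact_force: [-0.3, -0.4, -0.1]
opening: 0.681
```

```bash
python3 -c "
from h import *
go(.5155,-.1595,.11)
shot('side','side10')
im=cv2.imread('pics/side10.png')[90:250,220:420];cv2.imwrite('pics/side10c.png',cv2.resize(im,None,fx=3,fy=3))"
```

```text
t 9.7667 pos [ 0.5194 -0.15    0.161 ] yaw 1.569 F [-0.32 -0.36 -0.14] op 0.681
delta [-0.0095 -0.004   0.051 ] rot [ 0.0029 -0.0003 -0.0018]
```

View pics/side10c.png

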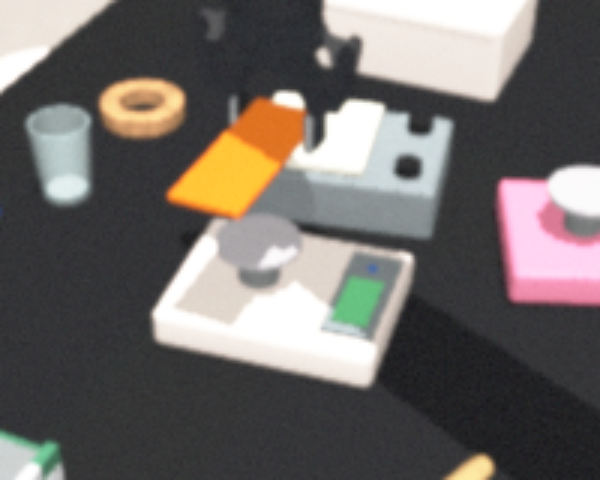

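>>> carry_out(
  commands=[
    {"delta_pos": [-0.005,-0.004,0.01],"delta_rot": [0.002,0,-0.002],"claw": 40},
    {"delta_pos": [-0.0095,-0.004,0.025],"delta_rot": [0.002,0,-0.002],"claw": 40},
    {"delta_pos": [-0.0095,-0.004,0.04],"delta_rot": [0.002,0,-0.002],"claw": 40},
    {"delta_pos": [-0.0095,-0.004,0.055],"delta_rot": [0.002,0,-0.002],"claw": 40},
    {"delta_pos": [-0.0095,-0.004,0.063],"delta_rot": [0.002,0,-0.002],"claw": 40},
    {"delta_pos": [-0.0095,-0.004,0.066],"delta_rot": [0.002,0,-0.002],"claw": 40},
    {"delta_pos": [-0.0095,-0.004,0.066],"delta_rot": [0.002,0,-0.002],"claw": 40},
  ],
)

```text
time: 10.4
eef_pos: [0.5153, -0.1586, 0.0938]
tcp_rot: [0.707, 0.708, -0.0, -0.001]
contact_force: [0.1, 0.1, -1.3]
opening: 0.68
```

```bash
python3 -c "
from h import *
go(.5155,-.1595,.0745)
im,d,P=shot('side','side11');hsv=cv2.cvtColor(im,cv2.COLOR_RGB2HSV)
o=(hsv[...,0]<24)&(hsv[...,0]>8)&(hsv[...,1]>130)&(hsv[...,2]>60);o[:100]=0
q=P[o];q=q[(q[:,2]>.06)&(q[:,2]<.2)&(abs(q[:,1]+.11)<.12)&(abs(q[:,0]-.515)<.06)];print(len(q),q.min(0),q.max(0),np.median(q,0),np.linalg.lstsq(np.c_[q[:,:2]-[.515,-.11],np.ones(len(q))],q[:,2],rcond=None)[0])
print(cv2.minAreaRect((q[:,:2]*1000).astype(np.float32)))
im=cv2.imread('pics/side11.png')[90:250,220:420];cv2.imwrite('pics/side11c.png',cv2.resize(im,None,fx=3,fy=3))"
```

```text
t 10.4 pos [ 0.5153 -0.1586  0.0938] yaw 1.5724 F [ 0.11  0.15 -1.26] op 0.68
delta [-0.001   0.0003  0.0193] rot [-0.0012 -0.0012  0.0016]
906 [ 0.48320339 -0.1861186   0.09622817] [ 0.54383402 -0.02602096  0.1046044 ] [ 0.5131067  -0.09560645  0.10166943] [ 0.00155172 -0.00355968  0.10169071]
((513.4783325195312, -106.05374145507812), (60.61152267456055, 160.1143341064453), 0.04770433530211449)
```

View pics/side11c.png

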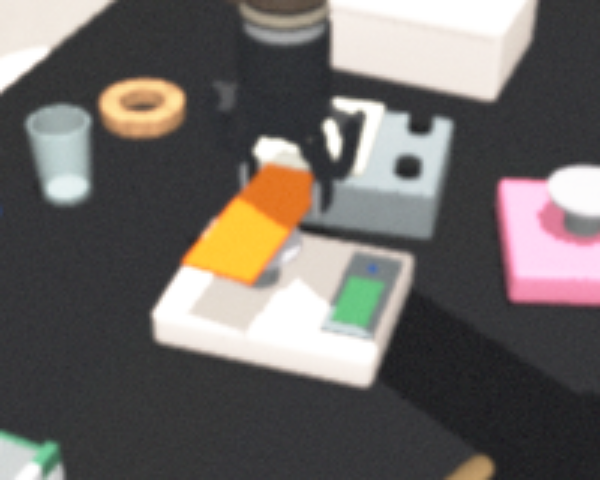

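The plate is flat and within about 3 mm of the pan's centre. I'll lower it to about 2 mm above, then creep down.

>>> carry_out(
  commands=[
    {"delta_pos": [-0.002,0.001,0.006],"delta_rot": [0,0,0],"claw": 40},
    {"delta_pos": [-0.002,0.001,0.01],"delta_rot": [0,0,0],"claw": 40},
    {"delta_pos": [-0.002,0.001,0.013],"delta_rot": [0,0,0],"claw": 40},
    {"delta_pos": [-0.002,0.001,0.015],"delta_rot": [0,0,0],"claw": 40},
    {"delta_pos": [-0.002,0.001,0.016],"delta_rot": [0,0,0],"claw": 40},
    {"delta_pos": [-0.002,0.001,0.016],"delta_rot": [0,0,0],"claw": 40},
  ],
)

```text
time: 10.95
eef_pos: [0.5167, -0.161, 0.0786]
tcp_rot: [0.707, 0.708, 0.0, -0.0]
contact_force: [0.6, -0.2, -0.9]
opening: 0.68
```

```bash
cat >> h.py <<'E'
def splate(f):
    im,d,P=shot('side',f);hsv=cv2.cvtColor(im,cv2.COLOR_RGB2HSV)
    o=(hsv[...,0]<24)&(hsv[...,0]>8)&(hsv[...,1]>130)&(hsv[...,2]>60);o[:100]=0
    q=P[o];q=q[(q[:,2]>.06)&(q[:,2]<.2)&(abs(q[:,1]+.11)<.12)&(abs(q[:,0]-.515)<.06)]
    print(len(q),np.median(q,0),np.linalg.lstsq(np.c_[q[:,:2]-[.515,-.11],np.ones(len(q))],q[:,2],rcond=None)[0],cv2.minAreaRect((q[:,:2]*1000).astype(np.float32)))
    im=cv2.imread(f'pics/{f}.png')[90:250,220:420];cv2.imwrite(f'pics/{f}c.png',cv2.resize(im,None,fx=3,fy=3))
E
python3 -c "
from h import *
go(.5155,-.1605,.0745);splate('side12')"
```

```text
t 10.95 pos [ 0.5167 -0.161   0.0786] yaw 1.5722 F [ 0.62 -0.24 -0.91] op 0.68
delta [ 0.0005 -0.0012  0.0041] rot [ 0.0001 -0.0004  0.0014]
882 [ 0.51443965 -0.10036235  0.08645982] [-0.0041575  -0.00607178  0.08643134] ((513.5723876953125, -110.66871643066406), (61.75892639160156, 162.10897827148438), 0.5796170830726624)
```

>>> carry_out(
  commands=[
    {"delta_pos": [0.001,0,0.001],"delta_rot": [0,0,0],"claw": 40},
    {"delta_pos": [0.001,0,0.002],"delta_rot": [0,0,0],"claw": 40},
    {"delta_pos": [0.001,0,0.002],"delta_rot": [0,0,0],"claw": 40},
    {"delta_pos": [0.001,0,0.0025],"delta_rot": [0,0,0],"claw": 40},
  ],
)

```text
time: 11.33
eef_pos: [0.5169, -0.16, 0.0764]
tcp_rot: [0.707, 0.708, 0.0, 0.0]
contact_force: [0.1, -0.1, -1.4]
opening: 0.678
```

>>> carry_out(
  commands=[
    {"delta_pos": [0,0,0.0005],"delta_rot": [0,0,0],"claw": 40},
    {"delta_pos": [0,0,0.001],"delta_rot": [0,0,0],"claw": 40},
    {"delta_pos": [0,0,0.001],"delta_rot": [0,0,0],"claw": 40},
  ],
)

```text
time: 11.58
eef_pos: [0.517, -0.16, 0.0761]
tcp_rot: [0.707, 0.708, 0.0, -0.0]
contact_force: [-2.5, 1.0, 4.9]
opening: 0.68
```

```bash
python3 -c "
from h import *
go(.5155,-.1605,.0745);splate('side13')"
```

```text
t 11.5833 pos [ 0.517  -0.16    0.0761] yaw 1.5725 F [-2.48  0.97  4.91] op 0.68
delta [-0.0005 -0.0015  0.0016] rot [ 0.0002 -0.0003  0.0017]
866 [ 0.51466857 -0.0996586   0.08458261] [0.00073729 0.00605378 0.08449005] ((514.8863525390625, -109.05382537841797), (60.36100387573242, 162.11538696289062), 0.3068695068359375)
```

Contact is about 5 N. The side camera puts the plate at (0.5149,-0.1091) and the pan at (0.5147,-0.108). Releasing.

>>> carry_out(
  commands=[
    {"delta_pos": [0,0,0],"delta_rot": [0,0,0],"claw": 75},
    {"delta_pos": [0,0,0],"delta_rot": [0,0,0],"claw": 85},
    {"delta_pos": [0,0,0],"delta_rot": [0,0,0],"claw": 100},
    {"delta_pos": [0,0,0],"delta_rot": [0,0,0],"claw": 100},
    {"delta_pos": [0,0,0],"delta_rot": [0,0,0],"claw": 100},
    {"delta_pos": [0,0,0],"delta_rot": [0,0,0],"claw": 100},
  ],
)

```text
time: 12.13
eef_pos: [0.5169, -0.16, 0.0759]
tcp_rot: [0.707, 0.708, 0.0, -0.0]
contact_force: [-0.0, -0.1, 0.2]
opening: 1.001
```

```bash
python3 -c "
from h import *
go(.5155,-.1605,.2);splate('side14')"
```

```text
t 12.1333 pos [ 0.5169 -0.16    0.0759] yaw 1.5724 F [-0.   -0.15  0.23] op 1.001
delta [-0.0004 -0.0014 -0.1241] rot [ 0.0001 -0.0003  0.0016]
911 [ 0.51315057 -0.10091984  0.0841037 ] [ 0.00340095 -0.00426568  0.08404446] ((515.48193359375, -108.7807846069336), (159.50779724121094, 60.60211181640625), 89.79713439941406)
```

View pics/side14c.png

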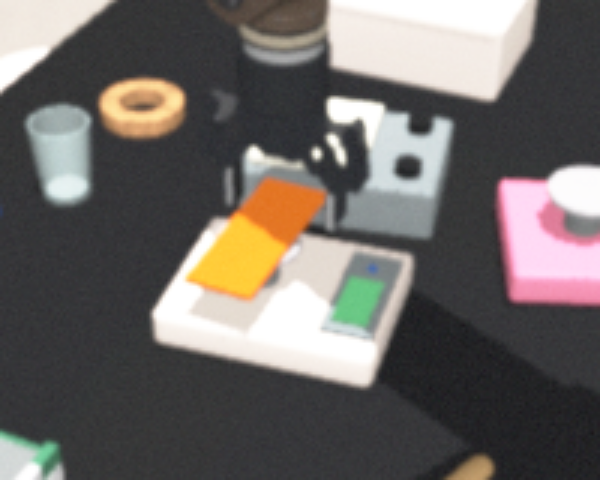

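The plate lies flat and released on the pan (crop 255,240), with open gaps to both fingers. I'll rise straight up.

>>> carry_out(
  commands=[
    {"delta_pos": [0,0,-0.006],"delta_rot": [0,0,0],"claw": 100},
    {"delta_pos": [0,0,-0.016],"delta_rot": [0,0,0],"claw": 100},
    {"delta_pos": [0,0,-0.03],"delta_rot": [0,0,0],"claw": 100},
    {"delta_pos": [0,0,-0.05],"delta_rot": [0,0,0],"claw": 100},
    {"delta_pos": [0,0,-0.075],"delta_rot": [0,0,0],"claw": 100},
    {"delta_pos": [0,0,-0.1],"delta_rot": [0,0,0],"claw": 100},
    {"delta_pos": [0,0,-0.12],"delta_rot": [0,0,0],"claw": 100},
    {"delta_pos": [0,0,-0.12],"delta_rot": [0,0,0],"claw": 100},
  ],
)

```text
time: 12.85
eef_pos: [0.5198, -0.1615, 0.2027]
tcp_rot: [0.706, 0.708, 0.002, 0.005]
contact_force: [0.4, -0.2, 0.5]
opening: 0.999
```

```bash
python3 -c "
from h import *
go(.5155,-.1605,.2);splate('side15')
im,d,P=shot('top','t15');m=(P[...,2]>.065)&(P[...,2]<.1)
g=P[m&(abs(P[...,1]-.2576)<.1)&(abs(P[...,0]-.5775)<.06)];print('stand/grey',len(g),g.mean(0))"
```

```text
t 12.85 pos [ 0.5198 -0.1615  0.2027] yaw 1.5725 F [ 0.42 -0.19  0.5 ] op 0.999
delta [ 0.001  -0.0043  0.0027] rot [0.0103 0.005  0.0017]
909 [ 0.51298367 -0.10189498  0.08416807] [ 0.00750434 -0.0036142   0.08412977] ((515.19775390625, -108.92082214355469), (162.91064453125, 60.29911422729492), 89.87000274658203)
stand/grey 3010 [0.57603266 0.25549993 0.08187128]
```

View pics/side15.png

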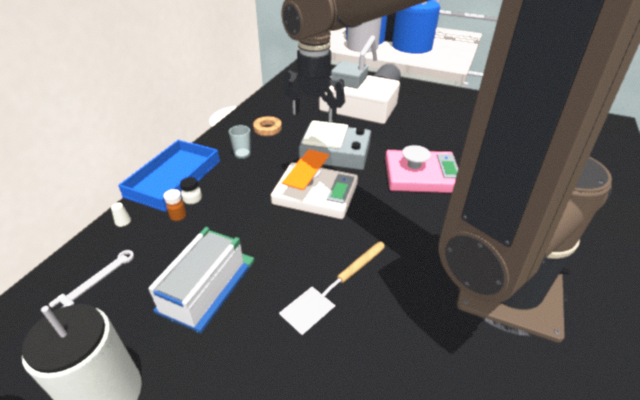

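The plate lies flat on the white balance (307,170), the grey plates are in the stand (200,272), and the gripper is clear.

```bash
python3 -c "
from h import *
print(ctrl.sign_off())"
```

```text
the job is handed in; nothing more can be done
None
```

I slid the orange plate out over the stand's open end, pinched and lifted it, laid it on the white balance's pan, and handed the job in at about 13 s. No verdict was reported.

- **Slide:** I touched the plate's top to calibrate the tip height, then pushed its rear end until about 53 mm overhung. It stayed flat there while I moved round to grip it.
- **Pinch and carry:** I gripped the overhang across its width and lifted it. It stayed flat all the way to the pan, where I lowered it until contact (about 5 N) and released it.
- **Last checks:** After release, the side camera put the plate's centre at (0.515, -0.109), about 1 mm from the pan's centre. Its top was at 84 mm, as expected, with a fitted tilt under 0.01 rad. The gripper was about 12 cm clear, with no force reading beyond noise.
- **Grey plates:** The last picture shows the grey plates in the stand. I checked this by eye and did not measure their shift.
- **Disagreements:** The two cameras differed by about 2–3 mm in x. I used the mean of the two for gripping and the side camera alone for the final centring. TCP readings varied by 1–3 mm between calls.

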